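# Clamp a freshly glued notebook in the swing-strap press

### The arm

A 6-joint arm with a two-finger parallel gripper is mounted at the origin on the work surface. World frame = base frame: x ahead of the robot, y to its left, z up, the work surface at z = 0. Lengths are in m, angles in rad, forces in N, time in s.
With the tool pointing down it reaches from about 0.425 to 0.925 m from the base axis. Payload 12.5 kg.
Tool frame: the origin (TCP) lies on the centre line of the jaws, within the pads' length; the fingertips stand 14 mm ahead of it and the grasp point (between the pads) lies 5 mm behind it (robot.nose_length is the distance from the TCP to the fingertips, in m); z points along the fingers, y is the direction in which the jaws open and shut (so a half turn about z gives the same grasp; the last joint's range is limited). The gripper opens to 85 mm and grips with 20 to 120 N. Pads are 22 mm wide; open, the fingers measure 114 mm over their backs; the gripper's body (76 mm by 85 mm) begins 54 mm behind the grasp point. The pads swing forward as they close: fully open they stand 13 mm farther back than shut.
Start: joints at [-1.382, 0.491, 1.559, -0, 1.092, -0.106], TCP at [0.182, -0.598, 0.245] pointing down, gripper open.
Joint ranges: [-3.1, 3.1], [-0.84, 2.19], [0.05, 2.79], [-1.13, 4.28], [0.06, 2.93], [-2.69, 2.69]. Speed limits (rad/s): [2.22, 2.22, 2.79, 3.14, 3.14, 3.14].

### API

Orientations are given as [roll, pitch, yaw] about the fixed x, y, z axes, in that order (R = Rz(yaw) Ry(pitch) Rx(roll)).
In Python, from plant import robot gives the robot as it stands.
- The arm moves only by the shell command python3 -m pendant 'ROWS' [FORCE]. ROWS is JSON, a list of rows, each a list of 7 numbers: the shift along the tool's x, y, z in cm, then the turn, a rotation vector about the tool's x, y, z in rad, then the opening, from 0 (shut) to 1 (fully open). In form: [[tx, ty, tz, ax, ay, az, fingers], ...]. A call has 1 to 20 rows; each row is the pose to reach, as a shift and turn from the pose measured when the call began, along the tool's axes at that moment; what a row does not reach only later rows make up. A row lasts 1/12 s, in which the tool goes at most 41.7 mm and 7.16 degrees, less where a joint would pass 70% of its speed; a pose out of reach is approached as far as the arm can. A call with a gripper value outside its range is refused whole. The fingers move at their own pace and stop on an object; FORCE is the grip in N (left out, the last holds). Time passes only in rows, so rows that repeat a pose let the fingers close. It gives the time, the measured TCP pose, the force and the opening at its end, in the units of the state.
- robot.observe(): the state, without advancing time (a new reading comes with each control period).
- robot.snapshot(name): name is "side" or "top" or "wrist"; returns a dict with "img" (384x512x3 uint8, red, green, blue), "K" (3x3 intrinsics, pixels), "origin" and "rotation" of the camera in the world. Camera axes: x right, y up, looking along -z (the intrinsics and any distortion apply to the point x, -y, -z); pixel columns grow to the right and rows downward; lengths in m; the calibration is good to about 2 mm. A picture is of the moment at which its call begins. There is no depth.
- robot.finish_job(): hands the job in, once; it reports no verdict.
The state is a dict: "t": time; "joint_pos": joint angles; "qd": joint speeds; "effort": joint torques, N m; "tool_pos": TCP position; "ee_rot": TCP orientation; "wrist_force": force on the tool from outside, world axes, zero at the start; "moment": the same for the moment, N m; "width": finger opening in m.
Only numpy, scipy, OpenCV 4.12 (cv2) and the standard library are available. Lean on these libraries where they do the work, as an engineer would, in place of code of your own. Each camera call takes 0.05 s, during which the arm holds its last target.

### The job

Clamp the glued notebook: with a finger, push the steel clamp strap round over the pressing board until it meets its stop, then push the cam lever all the way down so that it presses on the board. Leave the lever up while the strap swings, and do not lift or shift the notebook, its pressing board, or the jar, pot and bar clamp standing around.

Things in the scene. Friction and masses are not known exactly. Their poses are not given: they have to be found in the camera images.
- fixture: Plywood base of the clamping fixture, 270 x 210 x 18 mm, fixed to the table wherever it stands. Origin at the centre of its underside, on the table; x axis along its 270 mm side, away from the robot when its yaw is 0; z up. Notebook and board lie on it centred at x = +25 mm, y = 0, against a dark wooden fence at x = +82 to +89 mm (top 44 mm above the table); two low side fences at y = +-82 mm (top 34 mm). The strap's vertical hinge is at x = +105 mm, y = 0.
- post: Dark steel collar on the hinge post at fixture x = +105, y = 0; carries the strap and with it the cam lever. Origin on the hinge axis, 69.5 mm above the table. It is sprung: it rises about 2.5 mm as the cam clamps, and cannot go lower.
- strap (a joint): Angle of the clamp strap about its vertical hinge, rad. 0 = over the middle of the pressing board, against its stop, pointing from the hinge along the fixture's -x. Positive = swung away towards the fixture's +y side, i.e. the strap points from the hinge along (-cos q, +sin q) in fixture x, y; range 0 to 1.7. Starts at 0.9 to 1.45. Stiff hinge (about 0.15 N m of friction): stays where it is left.
- strap_hinge (a point): Point on the strap's hinge axis at half the strap's height, 69.5 mm above the table. Hinge boss 16 mm radius.
- strap_end (a point): Middle of the free end face of the strap, 200 mm from the hinge axis, half-way up. The strap is a straight steel bar pair, 32 mm wide over all and 14 mm high (62.5 to 76.5 mm above the table); its last 30 mm is a solid block. The outer 60 mm of it reaches past the board, with only the 18 mm base or the table below.
- lever (a joint): Angle of the cam lever, rad. 0 = standing 80 degrees above level, 1.396 = level, fully down (its stop). Height angle above level a = 1.396 - q. It hinges on the strap about a level axle across the strap (point cam_axle), leans towards and comes down towards the strap's free end. Starts at 0 to 0.25. It stays where it is left; about 2 to 5 N at its tip moves it. From about q = 0.6 the cam under it presses on the board.
- cam_axle (a point): Centre of the lever's axle on the strap, 80 mm from the strap's hinge axis, 69.5 mm above the table.
- lever_tip (a point): Middle of the end face of the lever's paddle. When the lever is down this is 114 mm from the axle towards the strap's free end and 16 mm above the axle. Paddle 45 mm long, 26 mm wide, 10 mm thick, black; its upper face, the one to push, is 21 mm from the axle (measured square to the lever), on the side that faces the strap's hinge while the lever stands up.
- book: Notebook with dark blue cloth covers, 108 x 148 x 22 mm, loose, lying flat on the fixture base under the board. Origin at the centre of its underside, 18 mm above the table.
- board: Loose pressing board of light wood on the notebook, 110 x 130 x 12 mm, top 52 mm above the table. Origin at the centre of its underside.
- jar: Bystander: glue jar with white cap, 60 mm diameter, 85 mm high, upright on the table on the fixture's -y side. Origin at the centre of its underside.
- pot: Bystander: empty white pot, 64 mm diameter, 80 mm high, upright on the table on the fixture's -y side. Origin at the centre of its underside.
- barclamp: Bystander: small bar clamp lying on the table on the fixture's +y side, outside the sweep of the strap, about 250 x 80 x 20 mm. Origin at the middle of its bar, on the table.
Mind the look-alikes: they are no part of the job. What is meant by the board is not purple or turquoise, and is the smaller of those in its own colour.

How it is judged:
On the way, in this order (a step that is already met when the one before it is completed fails the run):
1. the strap is over the board against its stop (within 0.06 rad), the lever still up (below 0.5 rad) (value of joint strap below 0.06 rad and value of joint lever below 0.5 rad), for 0.2 s.
2. the cam lever is down (above 1.3 rad) and presses on the board (value of joint lever above 1.3 rad and contact force between post and board above 5 N), for 0.2 s.
At the end, for the whole second after the job is handed in: The strap is within 0.06 rad of its stop over the board, the lever is down (above 1.3 of 1.396 rad) and its cam presses on the board with more than 5 N, all at rest; board and notebook are within 12 mm of where they began (all of step 2 and value of joint strap below 0.06 rad and velocity of joint each of lever, strap below 0.05 rad/s and distance of each of board, book from where it was at the start of the episode below 0.012 m); the robot touches nothing.
It fails at once if the pressing board is shifted or lifted more than 12 mm, or tilted (distance of board from where it was at the start of the episode above 0.012 m or angle between board's own z axis and vertical above 0.15 rad).
It fails at once if the notebook is shifted or lifted more than 12 mm (distance of book from where it was at the start of the episode above 0.012 m).
It fails at once if the lever is lowered before the strap is over the board (value of joint strap above 0.15 rad and value of joint lever above 0.6 rad).
It fails at once if jar, pot or bar clamp is moved more than 20 mm or lifted (distance of any of jar, pot, barclamp from where it was at the start of the episode above 0.02 m).
It also fails if it takes over 64 s, if anything falls off the work surface, if the arm or the gripper's body presses on something with over 40 N, if the wrist force passes 120 N, or if a joint passes its speed limit or range.

## Working session

There is one attempt and no reset: what is moved stays moved. The work goes in short steps, Python scripts to look and compute and a shell command to move; the robot and the scene stay as the last step left them, time stands still between calls to the robot, and variables do not carry over. Pictures are saved under pics/ and viewed, and the job is handed in when it is done.

```bash
mkdir -p pics; ls; python3 - <<'E'
from plant import robot
import cv2
print(robot.observe())
for n in ["side","top","wrist"]:
    s=robot.snapshot(n); cv2.imwrite(f"pics/{n}0.png",s["img"][:,:,::-1]); print(n,s["K"],s["origin"],s["rotation"],[k for k in s])
E
```

```text
pics
{'t': 0.0, 'joint_pos': array([-1.38161393e+00,  4.91566515e-01,  1.55948543e+00,  3.40218799e-06,
        1.09169266e+00, -1.05569852e-01]), 'qd': array([ 0.00291034, -0.00233004,  0.00048694,  0.00040054,  0.00134098,
       -0.00078988]), 'effort': array([-2.52275335e-03, -6.18460608e+01, -2.61591822e+01, -1.54825962e-04,
        4.07945045e-03,  4.70165986e-06]), 'tool_pos': array([ 0.18156224, -0.5978122 ,  0.24471102]), 'ee_rot': array([-3.14044744e+00, -1.24385527e-04,  2.94750602e-01]), 'wrist_force': array([-0.25339367, -0.08958539, -0.34207538]), 'moment': array([0.07676297, 0.01238651, 0.02538648]), 'width': 0.08531943682350553}
side [[370.15063223   0.         259.64571948]
 [  0.         370.15063223 192.46397452]
 [  0.           0.           1.        ]] [0.0372172  0.46501101 0.83567574] [ 8.56414805e-01 -7.78725481e-04 -2.41971470e+00] ['img', 'K', 'origin', 'rotation']
top [[483.20423224   0.         255.19743237]
 [  0.         483.20423224 190.68261803]
 [  0.           0.           1.        ]] [ 0.35181417 -0.10875886  1.56322156] [ 0.14569262 -0.01810981 -1.55384473] ['img', 'K', 'origin', 'rotation']
wrist [[305.30257711   0.         257.97725146]
 [  0.         305.30257711 193.81208592]
 [  0.           0.           1.        ]] [ 0.2608308  -0.57382319  0.37471521] [-3.27550184e-01  1.03275799e-03 -1.27546109e+00] ['img', 'K', 'origin', 'rotation']
```

View pics/side0.png

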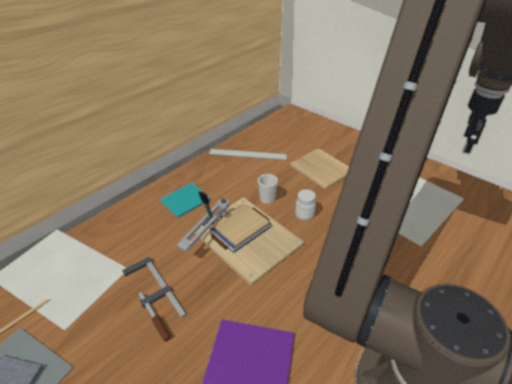

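View pics/top0.png

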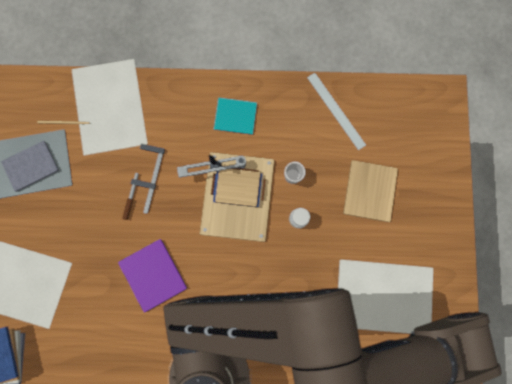

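View pics/wrist0.png

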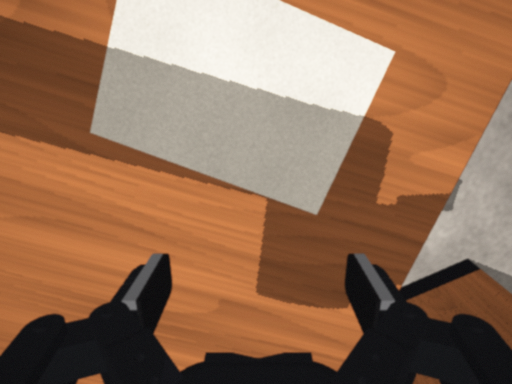

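The top view shows the fixture at about (237,197), with the strap from its hinge at about (240,162) out to its free end at about (180,171). The jar is at (300,217), the pot at (295,172) and the bar clamp at (147,180). Candidates for the board:
- light wood on the notebook at (237,187)
- loose larger light board at (371,190)
- turquoise one at (236,116)
- purple one at (152,275)

By the description it is the small light one on the notebook. I'll check it in a close crop.

```bash
cat > h.py <<'E'
import numpy as np, cv2
from scipy.spatial.transform import Rotation as R
from plant import robot
def ray(s,u,v):
    K=s["K"]; d=np.array([(u-K[0,2])/K[0,0],-(v-K[1,2])/K[1,1],-1.]); 
    return np.array(s["origin"]), R.from_euler('xyz',s["rotation"]).apply(d)
def onz(s,u,v,z):
    o,d=ray(s,u,v); return o+d*(z-o[2])/d[2]
def proj(s,p):
    c=R.from_euler('xyz',s["rotation"]).inv().apply(np.array(p)-s["origin"]); K=s["K"]
    return np.array([K[0,2]+K[0,0]*c[0]/-c[2],K[1,2]+K[1,1]*-c[1]/-c[2]])
def crop(s,x0,y0,x1,y1,f,name):
    cv2.imwrite(name,cv2.resize(s["img"][y0:y1,x0:x1,::-1],None,fx=f,fy=f,interpolation=cv2.INTER_CUBIC))
E
python3 - <<'E'
from h import *
t=robot.snapshot("top"); crop(t,170,130,330,250,5,"pics/tc.png")
s=robot.snapshot("side"); crop(s,150,160,320,285,4.7,"pics/sc.png")
for n,p,z in [("hinge",(240,162),.0765),("end",(180,171),.0695),("board",(238,187),.052),("jar",(300,217),.085),("pot",(295,172),.08)]: print(n,onz(t,*p,z))
E
```

```text
hinge [ 0.66038237 -0.08278852  0.0765    ]
end [0.62918258 0.10467975 0.0695    ]
board [ 0.584732   -0.07777306  0.052     ]
jar [ 0.49014438 -0.27091718  0.085     ]
pot [ 0.63135693 -0.2553236   0.08      ]
```

View pics/tc.png

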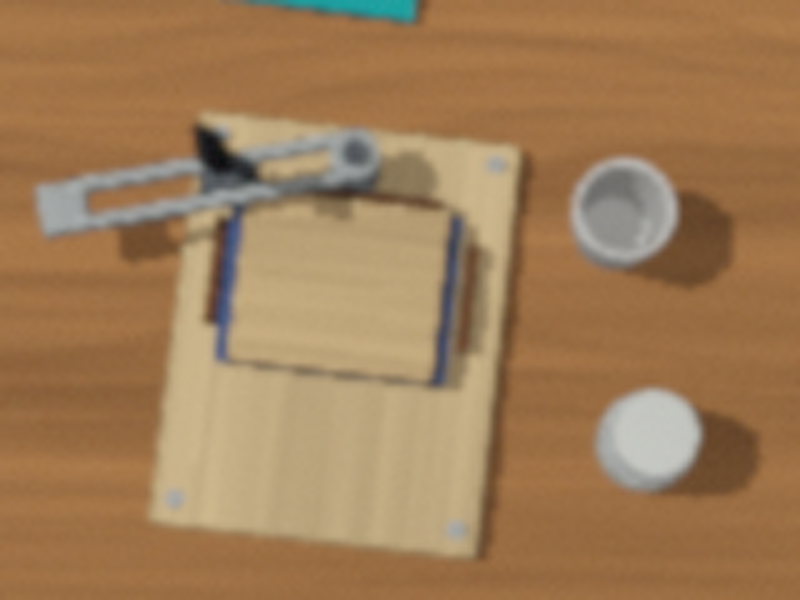

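View pics/sc.png

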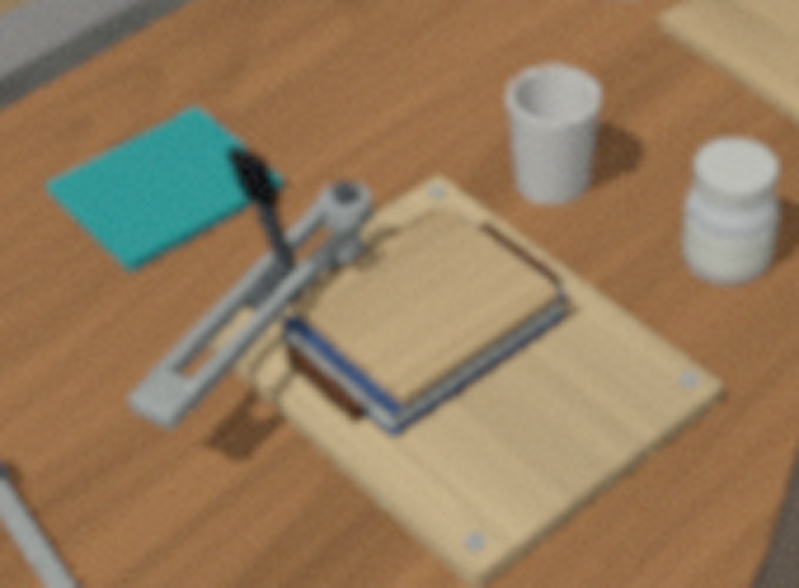

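The crop confirms the small light board on the blue notebook. In the crop, the hinge boss is at (357,152), the end face middle at (42,210), and the base corners at (200,113), (523,150), (480,557) and (150,520).

```bash
python3 - <<'E'
from h import *
t=robot.snapshot("top")
f=lambda u,v,z: onz(t,170+u/5,130+v/5,z)
c=[f(200,113,.018),f(523,150,.018),f(480,557,.018),f(150,520,.018)]
for i in range(4): print(c[i],np.linalg.norm(c[i]-c[(i+1)%4]))
ctr=np.mean(c,0); ax=(c[0]+c[1]-c[2]-c[3]); yaw=np.arctan2(ax[1],ax[0]); print(ctr,yaw)
h=f(357,150,.0765); e=f(40,210,.0695); print("hinge",h,"end",e,np.linalg.norm((e-h)[:2]))
ex=np.array([np.cos(yaw),np.sin(yaw)]); ey=np.array([-ex[1],ex[0]])
hp=ctr[:2]+.105*ex; print("hinge pred",hp)
d=(e-h)[:2]; q=np.arctan2(d@ey,-d@ex); print("q",q)
print("end at 0",h[:2]-.2*ex)
b=np.mean([f(235,200,.052),f(460,210,.052),f(435,383,.052),f(225,360,.052)],0); print("board",b, ctr[:2]+.025*ex)
# lever tip: two-view
s=robot.snapshot("side")
print("bar clamp",[onz(t,*p,.02) for p in [(152,148),(147,210),(130,215),(135,175)]])
o1,d1=ray(t,170+205/5,130+130/5);o2,d2=ray(s,150+240/4.7,160+153/4.7)
A=np.array([d1,-d2]).T; k=np.linalg.lstsq(A,o2-o1,rcond=None)[0]; p1=o1+k[0]*d1;p2=o2+k[1]*d2;print("tip",p1,p2)
E
```

```text
[0.70177877 0.01678949 0.018     ] 0.21229609851848394
[ 0.6815208  -0.19453786  0.018     ] 0.26618147338994486
[ 0.41646636 -0.17006911  0.018     ] 0.2114804204812536
[0.43619688 0.0404889  0.018     ] 0.26663720975107447
[ 0.5589907  -0.07683215  0.018     ] -0.09052623472296839
hinge [ 0.66687044 -0.08704111  0.0765    ] end [0.62587111 0.11080285 0.0695    ] 0.20204745944433827
hinge pred [ 0.66356076 -0.08632442]
q 1.2759317688777185
end at 0 [ 0.46768938 -0.06896058]
board [ 0.58290968 -0.07707422  0.052     ] [ 0.58388833 -0.07909221]
bar clamp [array([0.71266595, 0.20571898, 0.02      ]), array([0.50954817, 0.21193091, 0.02      ]), array([0.49251526, 0.26514577, 0.02      ]), array([0.62229747, 0.25612434, 0.02      ])]
tip [6.55333891e-01 5.21727532e-04 1.78496095e-01] [0.65614853 0.00127214 0.17873388]
```

```bash
cat >> h.py <<'E'
YAW=-0.0905; EX=np.array([np.cos(YAW),np.sin(YAW)]); EY=np.array([-EX[1],EX[0]]); H=np.array([.6652,-.0867])
def cm(target,o=None):   # target TCP world -> shift in tool axes, cm
    o=o or robot.observe(); return R.from_euler('xyz',o["ee_rot"]).inv().apply(np.array(target)-o["tool_pos"])*100
def push(q,gap,r=.185,z=.064):
    s=-np.cos(q)*EX+np.sin(q)*EY; n=np.sin(q)*EX+np.cos(q)*EY
    off=.016+.011*abs(np.cos(q))+.0145*abs(np.sin(q))+gap
    return np.r_[H+r*s+off*n,z]
E
python3 - <<'E'
from h import *
p=push(1.276,.015,z=.25); print(p,cm(p))
o=robot.observe(); Rt=R.from_euler('xyz',[np.pi,0,1.4803]); print((R.from_euler('xyz',o["ee_rot"]).inv()*Rt).as_rotvec(),robot.nose_length)
E
```

```text
[0.67473835 0.10420519 0.25      ] [ 67.58843107 -52.86334106  -0.47033227]
[-1.34182716e-04 -1.08548963e-04 -1.18550047e+00] 0.014
```

```bash
python3 -m pendant '[[67.6,-52.9,-0.5,0,0,-1.185,0],[67.6,-52.9,-0.5,0,0,-1.185,0],[67.6,-52.9,-0.5,0,0,-1.185,0],[67.6,-52.9,-0.5,0,0,-1.185,0],[67.6,-52.9,-0.5,0,0,-1.185,0],[67.6,-52.9,-0.5,0,0,-1.185,0],[67.6,-52.9,-0.5,0,0,-1.185,0],[67.6,-52.9,-0.5,0,0,-1.185,0],[67.6,-52.9,-0.5,0,0,-1.185,0],[67.6,-52.9,-0.5,0,0,-1.185,0],[67.6,-52.9,-0.5,0,0,-1.185,0],[67.6,-52.9,-0.5,0,0,-1.185,0],[67.6,-52.9,-0.5,0,0,-1.185,0],[67.6,-52.9,-0.5,0,0,-1.185,0],[67.6,-52.9,-0.5,0,0,-1.185,0],[67.6,-52.9,-0.5,0,0,-1.185,0],[67.6,-52.9,-0.5,0,0,-1.185,0],[67.6,-52.9,-0.5,0,0,-1.185,0],[67.6,-52.9,-0.5,0,0,-1.185,0],[67.6,-52.9,-0.5,0,0,-1.185,0]]' 30
python3 - <<'E'
from h import *
print(cm(push(1.276,.015,z=.25)),robot.observe()["ee_rot"])
E
```

```text
t: 2.02
tool_pos: [0.6611, 0.0861, 0.2502]
ee_rot: [3.142, -0.0, 1.48]
wrist_force: [0.0, -0.6, 0.9]
width: 0.0001
[1.92807406 1.18913403 0.02038859] [ 3.14155641e+00 -1.33638888e-04  1.47996900e+00]
```

```bash
python3 -m pendant '[[1.9,1.2,0,0,0,0,0],[1.9,1.2,0,0,0,0,0],[1.9,1.2,0,0,0,0,0],[1.9,1.2,4,0,0,0,0],[1.9,1.2,8,0,0,0,0],[1.9,1.2,10,0,0,0,0],[1.9,1.2,10,0,0,0,0],[1.9,1.2,10,0,0,0,0],[1.9,1.2,10,0,0,0,0]]'
python3 - <<'E'
from h import *
t=robot.snapshot("top"); crop(t,150,110,310,230,5,"pics/t1.png")
s=robot.snapshot("side"); crop(s,130,130,300,255,4.7,"pics/s1.png")
s=robot.snapshot("wrist"); cv2.imwrite("pics/w1.png",s["img"][:,:,::-1])
print(cm(push(1.276,.015)))
E
```

```text
t: 2.77
tool_pos: [0.6755, 0.1034, 0.1522]
ee_rot: [3.139, -0.0, 1.479]
wrist_force: [0.5, 0.9, 0.6]
width: 0.0003
[ 0.03145589 -0.10191804  8.82990089]
```

View pics/t1.png

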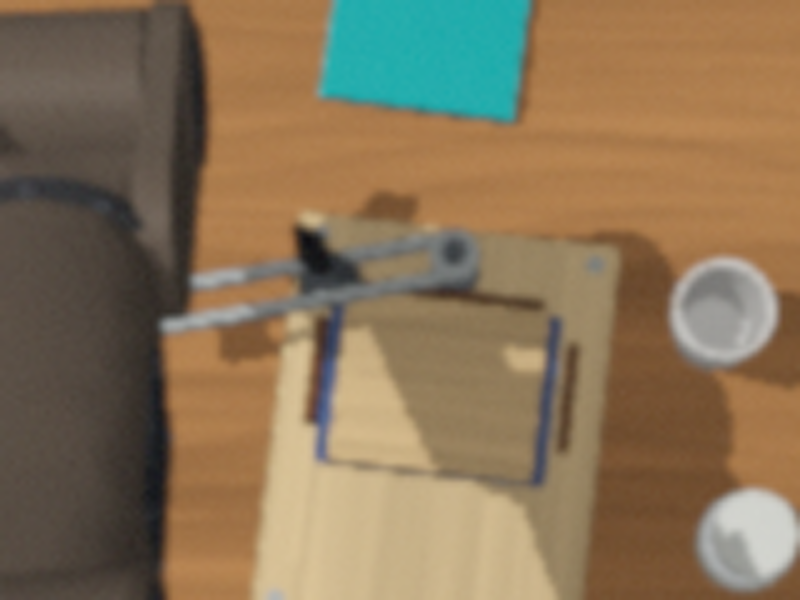

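View pics/s1.png

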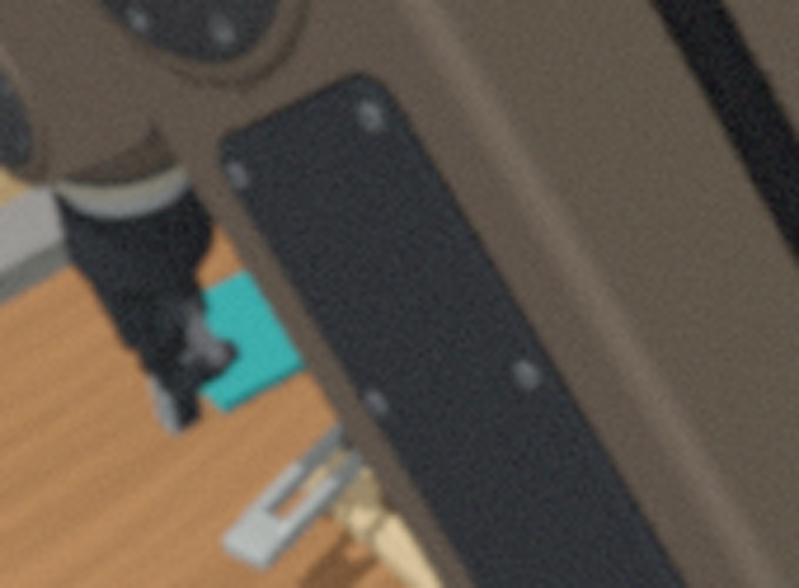

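View pics/w1.png

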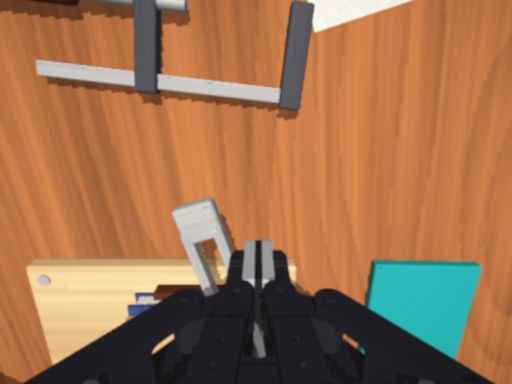

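The wrist view shows the strap end block at about (193,208), to the left (-x) of the closed fingers at (258,262). The descent spot looks free. I'll check the strap end against the earlier measurement.

```bash
python3 - <<'E'
from h import *
s=robot.snapshot("wrist")
a=onz(s,173,210,.0765);b=onz(s,211,198,.0765);print(a,b,np.linalg.norm(a-b),(a+b)/2, "expected end",H+.2*(-np.cos(1.276)*EX+np.sin(1.276)*EY))
o=robot.observe()["tool_pos"]; print("tip px at z.138",proj(s,np.r_[o[:2],.138]))
c=(a+b)/2; d=c[:2]-H; print("q",np.arctan2(d@EY,-d@EX),np.linalg.norm(d)); 
n=np.array([1,0]); d=d/np.linalg.norm(d); print("TCP dist from strap line", (o[:2]-H)@np.array([d[1],-d[0]]), (o[:2]-H)@d)
for q in [1.25,1.1,.95,.8,.65,.5,.35,.2,.1,.05,0]: 
    print(q,np.round(cm(push(q,0)),1))
E
```

```text
[0.61444428 0.11005427 0.0765    ] [0.64311916 0.11668354 0.0765    ] 0.029431214351274854 [0.62878172 0.11336891 0.0765    ] expected end [0.62462437 0.1091408 ]
tip px at z.138 [257.60164739 253.7657011 ]
q 1.3002390663812693 0.20335648152834446
TCP dist from strap line 0.044078108303248445 0.1856662185155903
1.25 [-0.5 -2.   8.8]
1.1 [-1.1 -4.7  8.8]
0.95 [-2.  -7.3  8.8]
0.8 [-3.4 -9.8  8.8]
0.65 [ -5.2 -12.    8.8]
0.5 [ -7.3 -14.    8.8]
0.35 [ -9.8 -15.6   8.8]
0.2 [-12.5 -16.8   8.7]
0.1 [-14.4 -17.4   8.7]
0.05 [-15.4 -17.6   8.7]
0 [-16.4 -17.8   8.7]
```

```bash
python3 -m pendant '[[0,0,3,0,0,0,0],[0,0,6,0,0,0,0],[0,0,8.8,0,0,0,0],[0,0,8.8,0,0,0,0],[0,0,8.8,0,0,0,0],[-0.2,-1,8.8,0,0,0,0],[-0.5,-2,8.8,0,0,0,0],[-0.8,-3.3,8.8,0,0,0,0],[-1.1,-4.7,8.8,0,0,0,0],[-1.5,-6,8.8,0,0,0,0],[-2,-7.3,8.8,0,0,0,0],[-2.7,-8.6,8.8,0,0,0,0],[-3.4,-9.8,8.8,0,0,0,0],[-4.3,-10.9,8.8,0,0,0,0],[-5.2,-12,8.8,0,0,0,0],[-5.2,-12,8.8,0,0,0,0]]'
python3 - <<'E'
from h import *
t=robot.snapshot("top"); crop(t,150,110,310,230,5,"pics/t2.png")
s=robot.snapshot("wrist"); cv2.imwrite("pics/w2.png",s["img"][:,:,::-1])
for q in [.65,.58,.5,.42,.35,.28,.2,.1,.05,0]: 
    print(q,np.round(cm(push(q,0)),1))
E
```

```text
t: 4.3
tool_pos: [0.5509, 0.0622, 0.066]
ee_rot: [3.137, -0.001, 1.479]
wrist_force: [1.3, 0.3, 0.4]
width: 0.0002
0.65 [-0.  -0.1  0.2]
0.58 [-1.  -1.1  0.2]
0.5 [-2.2 -2.1  0.1]
0.42 [-3.4 -3.   0.1]
0.35 [-4.6 -3.7  0.1]
0.28 [-5.8 -4.4  0.1]
0.2 [-7.3 -5.   0.1]
0.1 [-9.2 -5.6  0.1]
0.05 [-10.2  -5.8   0.1]
0 [-11.2  -5.9   0.1]
```

View pics/t2.png

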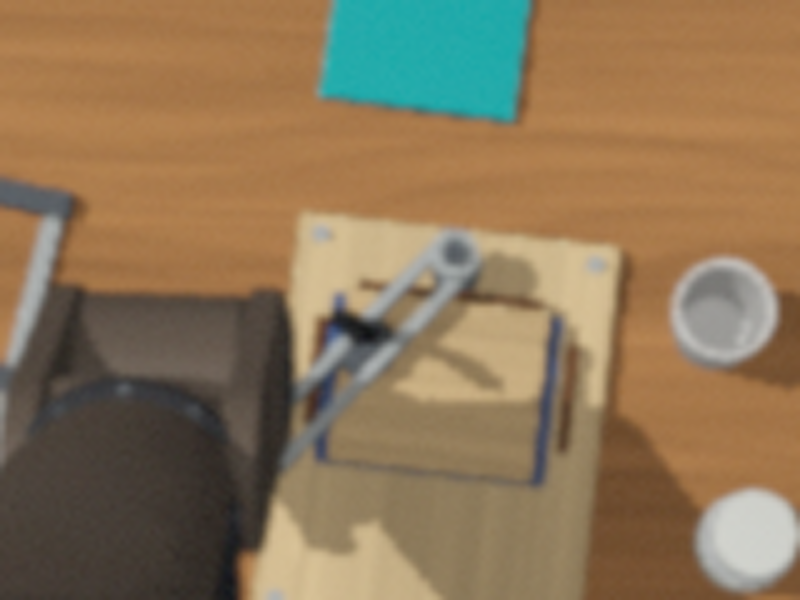

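View pics/w2.png

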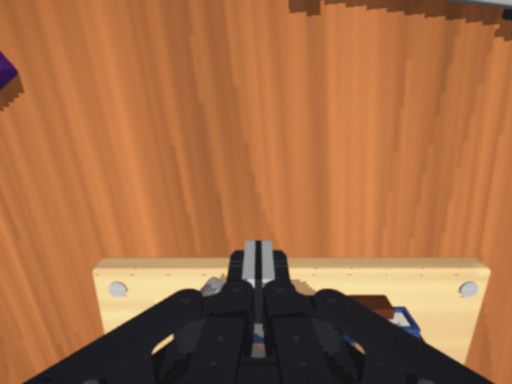

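The top view shows the strap swung to roughly half way, boss at (457,252) and strap leaving under the arm at (290,430). The lever is still up at (350,325). I'll keep going to near the stop.

```bash
python3 -m pendant '[[-1,-1.1,0.1,0,0,0,0],[-2.2,-2.1,0.1,0,0,0,0],[-3.4,-3,0.1,0,0,0,0],[-4.6,-3.7,0.1,0,0,0,0],[-5.8,-4.4,0.1,0,0,0,0],[-7.3,-5,0.1,0,0,0,0],[-8.3,-5.3,0.1,0,0,0,0],[-9.2,-5.6,0.1,0,0,0,0],[-9.7,-5.7,0.1,0,0,0,0],[-10.2,-5.8,0.1,0,0,0,0],[-10.2,-5.8,0.1,0,0,0,0]]'
python3 -m pendant '[[-0.3,0,0,0,0,0,0],[-0.5,0,0,0,0,0,0],[-0.5,0,0,0,0,0,0]]'
python3 -m pendant '[[-0.2,0,0,0,0,0,0],[-0.4,0,0,0,0,0,0],[-0.4,0,0,0,0,0,0]]'
python3 - <<'E'
from h import *
t=robot.snapshot("top"); crop(t,150,110,310,230,5,"pics/t3.png")
print(cm(push(0,0)))
E
```

```text
t: 5.32
tool_pos: [0.4856, -0.0339, 0.0641]
ee_rot: [3.136, -0.001, 1.479]
wrist_force: [0.9, 0.1, 0.7]
width: 0.0002
t: 5.57
tool_pos: [0.4852, -0.039, 0.0641]
ee_rot: [3.136, -0.001, 1.479]
wrist_force: [-0.9, 0.3, -0.6]
width: -0.0
t: 5.82
tool_pos: [0.4846, -0.0429, 0.064]
ee_rot: [3.137, -0.001, 1.479]
wrist_force: [-1.0, 3.0, 0.2]
width: 0.0004
[-0.03422811 -0.11958977  0.0002819 ]
```

View pics/t3.png

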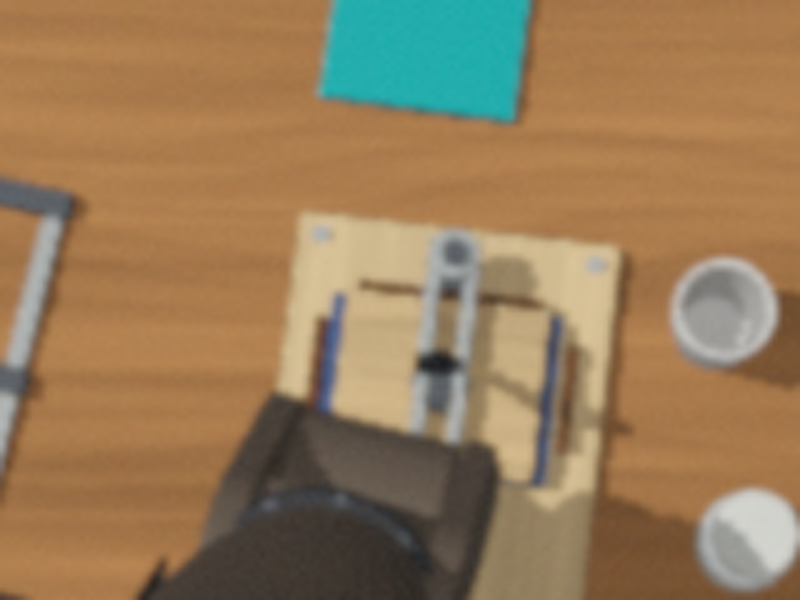

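The strap is nearly at its stop and contact is just starting (3 N), with the lever still up at (437,360). I'll push on until the force rises.

```bash
python3 -m pendant '[[-0.1,0,0,0,0,0,0],[-0.2,0,0,0,0,0,0],[-0.2,0,0,0,0,0,0]]'
python3 -m pendant '[[-0.1,0,0,0,0,0,0],[-0.2,0,0,0,0,0,0],[-0.2,0,0,0,0,0,0]]'
```

```text
t: 6.12
tool_pos: [0.4843, -0.0448, 0.064]
ee_rot: [3.137, -0.001, 1.479]
wrist_force: [-0.8, 5.1, 0.1]
width: 0.0003
t: 6.37
tool_pos: [0.484, -0.0467, 0.0639]
ee_rot: [3.137, -0.001, 1.479]
wrist_force: [-0.8, 5.5, 0.4]
width: -0.0
```

```bash
python3 -m pendant '[[-0.1,0,0,0,0,0,0],[-0.3,0,0,0,0,0,0],[-0.3,0,0,0,0,0,0]]'
python3 - <<'E'
from h import *
t=robot.snapshot("top"); crop(t,150,110,310,230,5,"pics/t4.png")
print(cm(push(0,0)))
E
```

```text
t: 6.62
tool_pos: [0.4836, -0.0496, 0.0639]
ee_rot: [3.137, -0.002, 1.479]
wrist_force: [0.3, 8.0, 0.2]
width: 0.0001
[ 0.63978161 -0.08175534 -0.00868938]
```

View pics/t4.png

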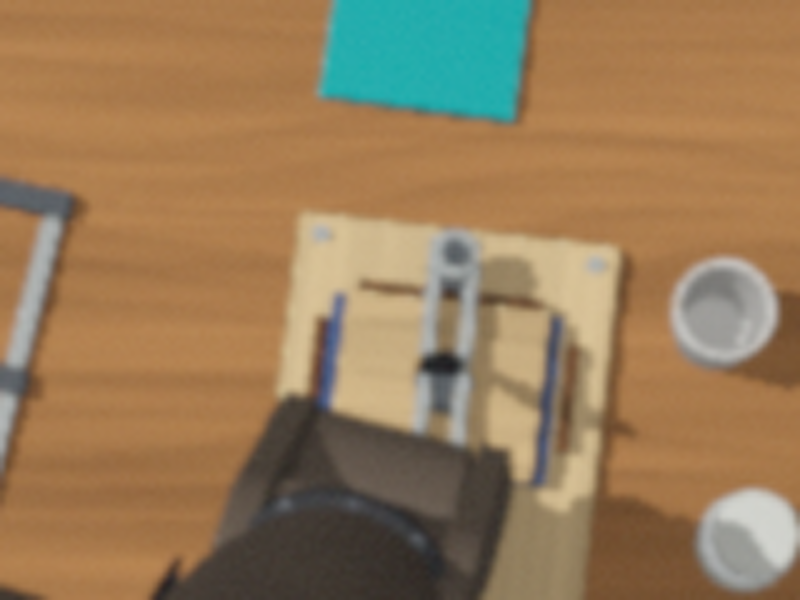

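```bash
python3 - <<'E'
from h import *
t=robot.snapshot("top")
f=lambda u,v,z: onz(t,150+u/5,110+v/5,z)[:2]
h=f(457,250,.0765); e=(f(420,430,.0765)+f(466,430,.0765))/2; d=e-h
print(h,e,"q",np.arctan2(d@EY,-d@EX), np.linalg.norm(f(420,430,.0765)-f(466,430,.0765)))
o=robot.observe(); g=o["tool_pos"][:2]-H; print("finger y over hinge line",g@EY,g@EX)
crop(t,220,145,260,205,10,"pics/t5.png")
E
```

```text
[ 0.66687044 -0.08704111] [ 0.55273938 -0.08076355] q -0.035552292989545126 0.028537133708910867
finger y over hinge line 0.020642215255923333 -0.18418600804931928
```

View pics/t5.png

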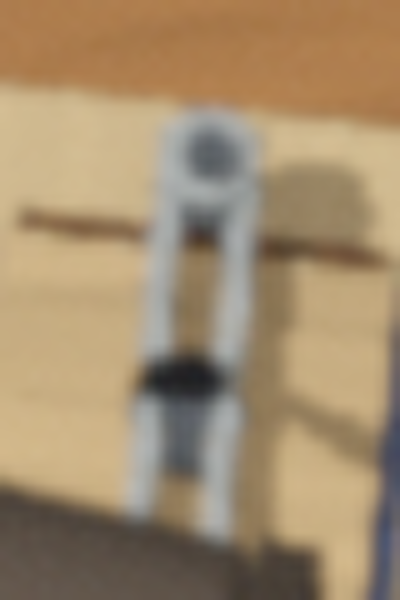

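```bash
python3 -m pendant '[[1,0,0,0,0,0,0],[3,0,0,0,0,0,0],[3,0,0,0,0,0,0],[3,0,-4,0,0,0,0],[3,0,-8,0,0,0,0],[3,0,-12,0,0,0,0],[3,0,-16,0,0,0,0],[3,0,-20,0,0,0,0],[6,-4,-20,0,0,0,0],[10,-6,-20,0,0,0,0],[14,-6,-20,0,0,0,0],[14,-6,-20,0,0,0,0],[14,-6,-20,0,0,0,0]]'
python3 - <<'E'
from h import *
t=robot.snapshot("top"); crop(t,150,110,310,230,5,"pics/t6.png")
s=robot.snapshot("side"); crop(s,150,130,320,255,4.7,"pics/s6.png")
E
```

```text
t: 7.8
tool_pos: [0.4357, 0.097, 0.2643]
ee_rot: [3.136, -0.002, 1.482]
wrist_force: [0.8, 0.0, -0.3]
width: -0.0001
```

View pics/t6.png

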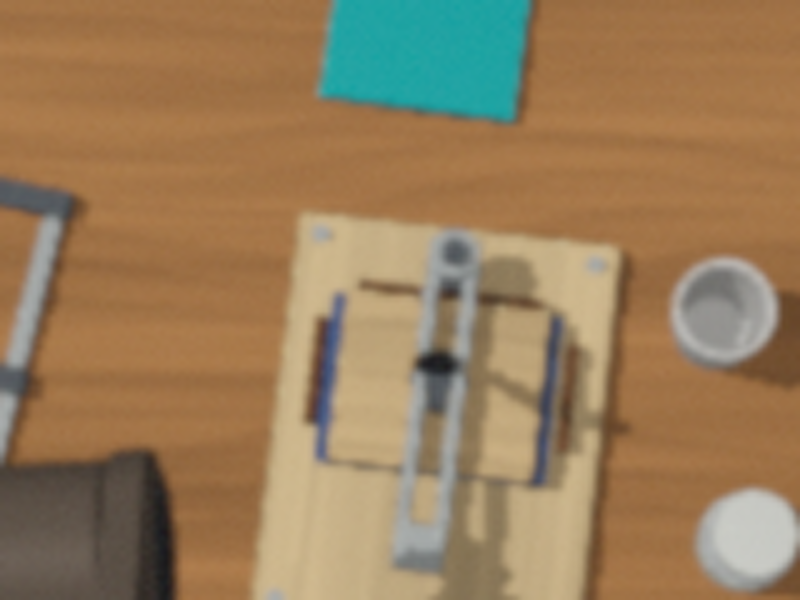

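View pics/s6.png

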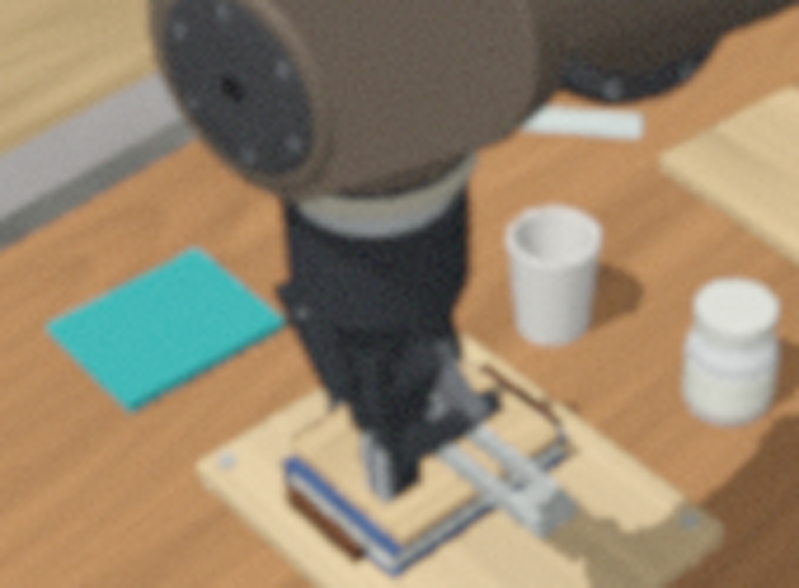

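The top view shows the strap lying straight over the board, hinge at (457,252) and end face middle at (417,570). The lever paddle stands at (437,362), and the board and notebook sit where they were.

```bash
python3 - <<'E'
from h import *
t=robot.snapshot("top")
f=lambda u,v,z: onz(t,150+u/5,110+v/5,z)[:2]
h=f(457,250,.0765); e=f(417,568,.0730); d=e-h
print(h,e,"q",np.arctan2(d@EY,-d@EX),np.linalg.norm(d))
d2=f(424,530,.0765)-H; print("q",np.arctan2(d2@EY,-d2@EX))
k=f(437,362,.181)-H; print("tip r,y",-k@EX,k@EY)
S=d/np.linalg.norm(d)
# lever push path, corner at L along lever
def lev(a,L=.09,gap=0,rise=0):
    r=.08+L*np.cos(a)-(.021+gap)*np.sin(a)-.0145; z=.0695+rise+L*np.sin(a)+(.021+gap)*np.cos(a)
    return np.r_[H+r*S,z+.014]
p=lev(1.396,gap=.025); print(p, cm(np.r_[p[:2],.264]), cm(p))
E
```

```text
[ 0.66687044 -0.08704111] [ 0.46702523 -0.0665518 ] q 0.01166890815145712 0.2008928038553758
q 0.0023390976661343977
tip r,y 0.08730001796856023 0.00042901805903364584
[ 0.62953433 -0.08304335  0.18012833] [-15.899269    20.88744622   0.0466111 ] [-15.91014413  20.85156399   8.43369465]
```

```bash
python3 -m pendant '[[-15.9,20.9,0,0,0,0,0],[-15.9,20.9,0,0,0,0,0],[-15.9,20.9,0,0,0,0,0],[-15.9,20.9,0,0,0,0,0],[-15.9,20.9,0,0,0,0,0],[-15.9,20.9,0,0,0,0,0],[-15.9,20.9,0,0,0,0,0],[-15.9,20.9,0,0,0,0,0],[-15.9,20.9,0,0,0,0,0],[-15.9,20.9,0,0,0,0,0],[-15.9,20.9,0,0,0,0,0],[-15.9,20.9,0,0,0,0,0]]'
cat >> h.py <<'E'
S=-EX
def lev(a,L=.09,gap=0,rise=0):
    r=.08+L*np.cos(a)-(.021+gap)*np.sin(a)-.0145; z=.0695+rise+L*np.sin(a)+(.021+gap)*np.cos(a)
    return np.r_[H+r*S,z+.014]
E
python3 - <<'E'
from h import *
s=robot.snapshot("side"); crop(s,150,100,320,225,4.7,"pics/s7.png")
s=robot.snapshot("wrist"); cv2.imwrite("pics/w7.png",s["img"][:,:,::-1])
print(cm(lev(1.396,gap=.025)))
E
```

```text
t: 8.95
tool_pos: [0.6291, -0.0826, 0.2649]
ee_rot: [3.137, -0.001, 1.479]
wrist_force: [-0.3, 0.3, 0.8]
width: -0.0002
[-0.09869372 -0.01933238  8.47945719]
```

View pics/s7.png

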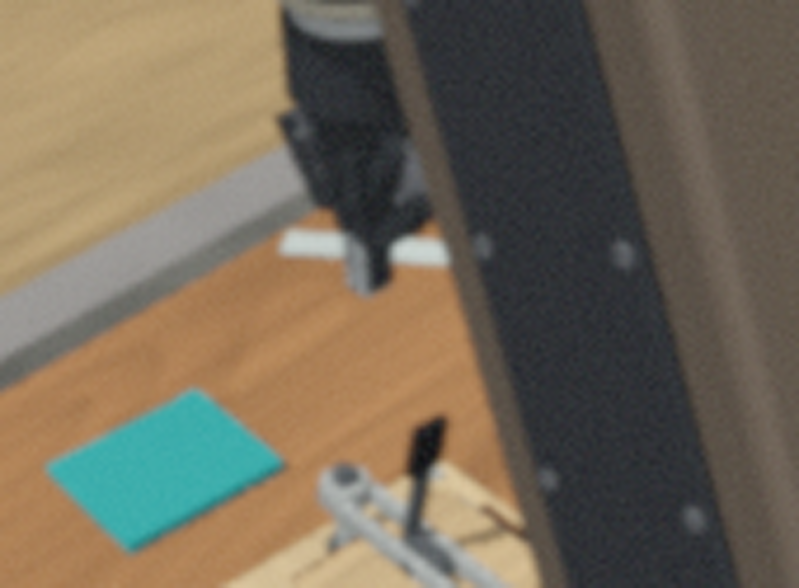

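View pics/w7.png

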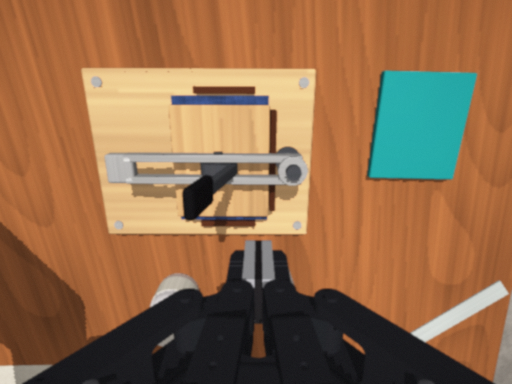

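```bash
python3 -m pendant '[[-0.1,0,4,0,0,0,0],[-0.1,0,8,0,0,0,0],[-0.1,0,8.5,0,0,0,0],[-0.1,0,8.5,0,0,0,0],[-0.1,0,8.5,0,0,0,0]]'
python3 - <<'E'
from h import *
s=robot.snapshot("side"); crop(s,150,130,320,255,4.7,"pics/s8.png")
t=robot.snapshot("top"); crop(t,150,110,310,230,5,"pics/t8.png")
for a in np.arange(1.4,-.01,-.1):
    print(round(a,2),np.round(cm(lev(a,rise=.0025*np.clip((.8-a)/.8,0,1))),1))
E
```

```text
t: 9.47
tool_pos: [0.6303, -0.0834, 0.1815]
ee_rot: [3.136, -0.001, 1.48]
wrist_force: [0.5, -0.8, 0.2]
width: 0.0001
1.4 [-0.  -2.5  0.6]
1.3 [-0.  -3.5  0.6]
1.2 [-0.  -4.4  0.7]
1.1 [-0.  -5.3  0.9]
1.0 [-0.  -6.2  1.1]
0.9 [-0.  -7.   1.5]
0.8 [-0.  -7.9  1.9]
0.7 [-0.  -8.6  2.4]
0.6 [-0.  -9.3  2.9]
0.5 [ -0.  -10.    3.5]
0.4 [ -0.  -10.6   4.2]
0.3 [ -0.  -11.1   5. ]
0.2 [ -0.  -11.5   5.8]
0.1 [ -0.  -11.9   6.6]
-0.0 [ -0.  -12.1   7.4]
```

View pics/s8.png

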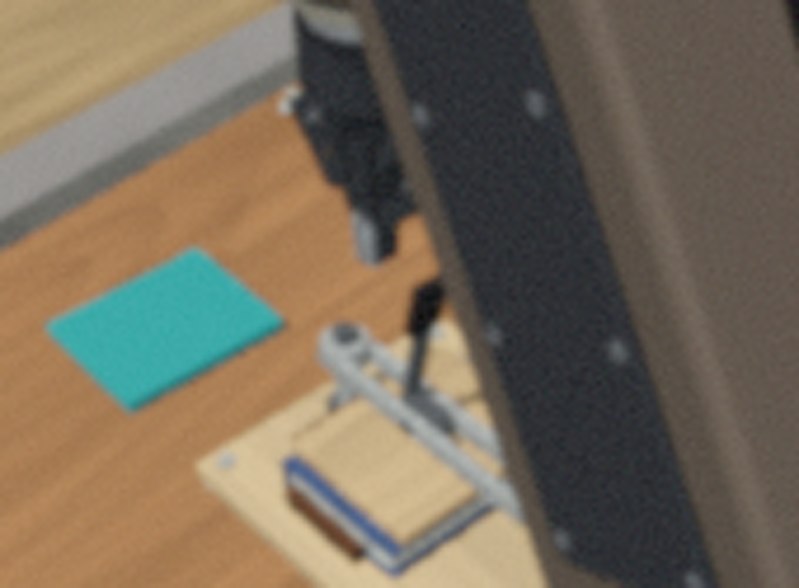

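View pics/t8.png

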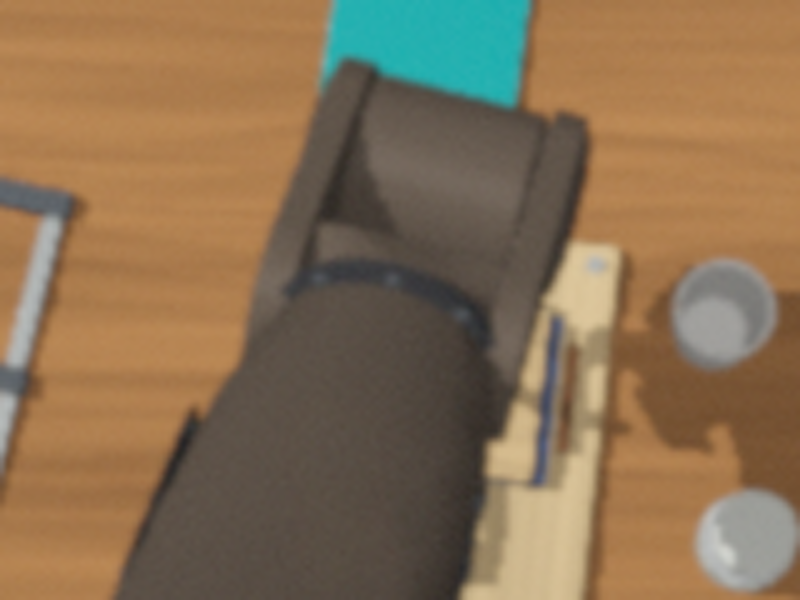

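The side crop shows the finger's tip at (375,258) and the lever's tip at (428,285). I'll compare both with their predicted projections.

```bash
python3 - <<'E'
from h import *
s=robot.snapshot("side"); o=robot.observe()["tool_pos"]
f=lambda p:(proj(s,p)-[150,130])*4.7
print("tip",f(np.r_[o[:2],o[2]-.014]), "levertip",f(np.r_[H+.085*S,.184]))
E
```

```text
tip [376.55613898 256.29899471] levertip [430.9622161  275.56479974]
```

Both agree. I'll start pushing the lever.

```bash
python3 -m pendant '[[0,-1.3,0.6,0,0,0,0],[0,-2.5,0.6,0,0,0,0],[0,-3.5,0.6,0,0,0,0],[0,-4.4,0.7,0,0,0,0],[0,-5.3,0.9,0,0,0,0],[0,-6.2,1.1,0,0,0,0],[0,-7,1.5,0,0,0,0],[0,-7.9,1.9,0,0,0,0],[0,-7.9,1.9,0,0,0,0]]'
python3 - <<'E'
from h import *
s=robot.snapshot("side"); crop(s,150,130,320,255,4.7,"pics/s9.png")
s=robot.snapshot("wrist"); cv2.imwrite("pics/w9.png",s["img"][:,:,::-1])
for a in np.arange(.8,-.11,-.1):
    print(round(a,2),np.round(cm(lev(a,rise=.0025*np.clip((.8-a)/.8,0,1))),1))
E
```

```text
t: 10.37
tool_pos: [0.5503, -0.0761, 0.162]
ee_rot: [3.135, -0.001, 1.48]
wrist_force: [-0.5, -0.9, -1.0]
width: 0.0
0.8 [-0.   0.1 -0. ]
0.7 [-0.  -0.7  0.5]
0.6 [-0.  -1.4  1. ]
0.5 [-0.  -2.1  1.6]
0.4 [-0.  -2.7  2.3]
0.3 [-0.  -3.2  3.1]
0.2 [-0.  -3.6  3.8]
0.1 [-0.  -3.9  4.7]
0.0 [-0.  -4.2  5.5]
-0.1 [-0.  -4.4  6.4]
```

View pics/s9.png

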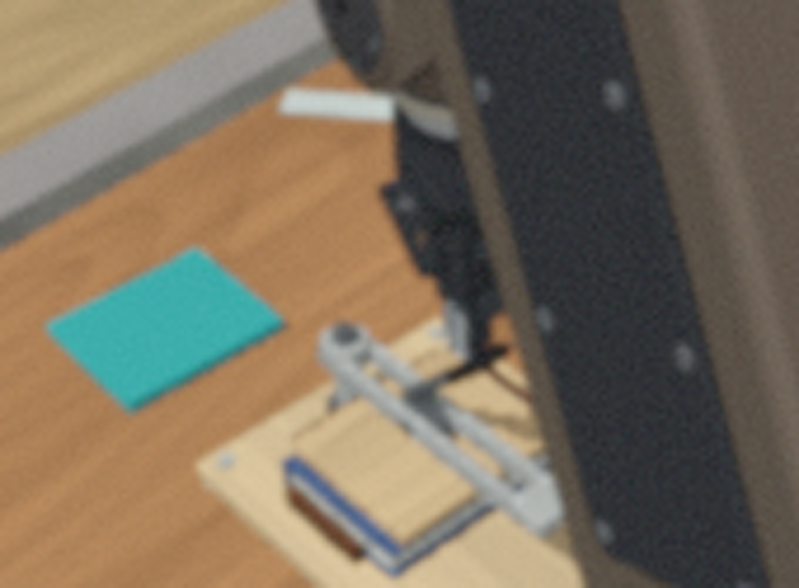

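View pics/w9.png

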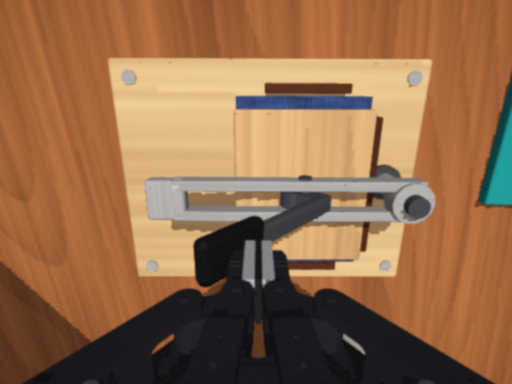

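The lever is about half way down, with the finger on its paddle (wrist view, about (240,245)). The strap is still in place. I'll continue down.

```bash
python3 -m pendant '[[0,-0.7,0.5,0,0,0,0],[0,-1.4,1,0,0,0,0],[0,-2.1,1.6,0,0,0,0],[0,-2.7,2.3,0,0,0,0],[0,-3.2,3.1,0,0,0,0],[0,-3.6,3.8,0,0,0,0],[0,-3.9,4.7,0,0,0,0],[0,-3.9,4.7,0,0,0,0]]'
python3 -m pendant '[[0,-0.2,0.4,0,0,0,0],[0,-0.3,0.8,0,0,0,0],[0,-0.3,0.8,0,0,0,0]]'
python3 - <<'E'
from h import *
s=robot.snapshot("side"); crop(s,150,130,320,255,4.7,"pics/s10.png")
s=robot.snapshot("wrist"); cv2.imwrite("pics/w10.png",s["img"][:,:,::-1])
E
```

```text
t: 11.13
tool_pos: [0.5118, -0.0725, 0.1135]
ee_rot: [3.137, -0.001, 1.479]
wrist_force: [-0.4, -0.0, -1.1]
width: 0.0001
t: 11.38
tool_pos: [0.5092, -0.0724, 0.1057]
ee_rot: [3.136, -0.001, 1.479]
wrist_force: [-2.4, 1.0, 15.0]
width: -0.0002
```

View pics/w10.png

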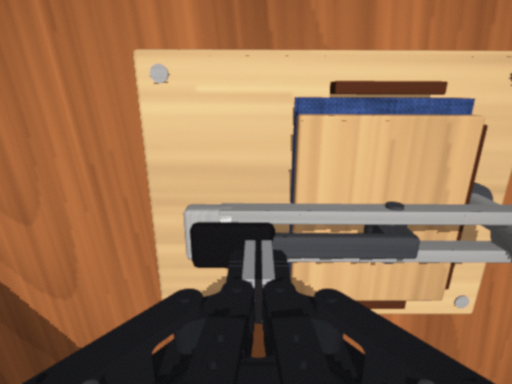

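View pics/s10.png

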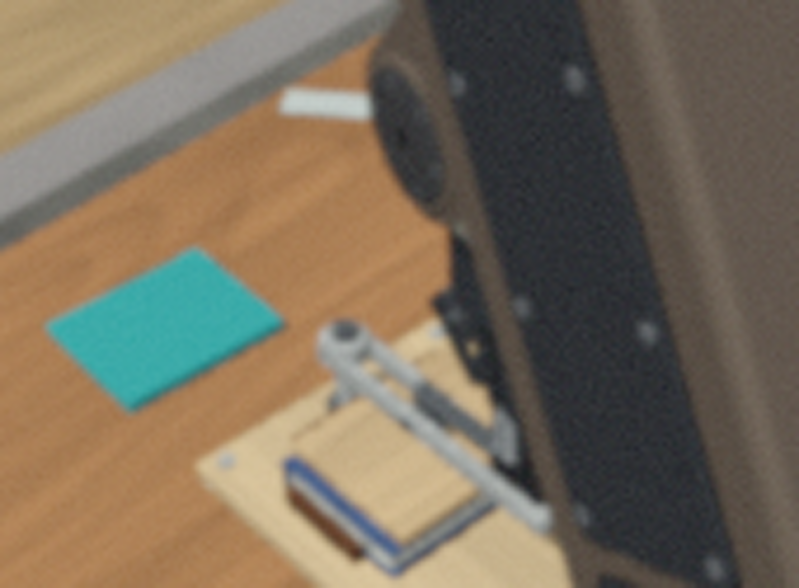

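The lever is nearly level and the force has risen to 15 N. I'll press a little further, against the stop.

```bash
python3 -m pendant '[[0,0,0.1,0,0,0,0],[0,0,0.3,0,0,0,0],[0,0,0.3,0,0,0,0]]'
```

```text
t: 11.73
tool_pos: [0.5089, -0.0723, 0.1043]
ee_rot: [3.136, -0.001, 1.48]
wrist_force: [-9.3, 0.5, 28.8]
width: 0.0
```

The tip is at 90.3 mm, which is the paddle face height when the lever is down, and the force has risen steeply to 29 N: it is at the stop. I'll lift off and check.

```bash
python3 -m pendant '[[0,0,-1,0,0,0,0],[0,0,-4,0,0,0,0],[0,0,-8,0,0,0,0],[0,0,-12,0,0,0,0],[0,0,-16,0,0,0,0],[4,0,-16,0,0,0,0],[8,0,-16,0,0,0,0],[12,0,-16,0,0,0,0],[16,0,-16,0,0,0,0],[18,0,-16,0,0,0,0],[18,0,-16,0,0,0,0],[18,0,-16,0,0,0,0]]'
python3 - <<'E'
from h import *
t=robot.snapshot("top"); crop(t,150,110,310,230,5,"pics/t11.png")
s=robot.snapshot("side"); crop(s,150,130,320,255,4.7,"pics/s11.png")
s=robot.snapshot("wrist"); cv2.imwrite("pics/w11.png",s["img"][:,:,::-1])
E
```

```text
t: 12.73
tool_pos: [0.5241, 0.1078, 0.2641]
ee_rot: [3.136, -0.001, 1.482]
wrist_force: [0.7, -0.9, -0.5]
width: -0.0002
```

View pics/t11.png

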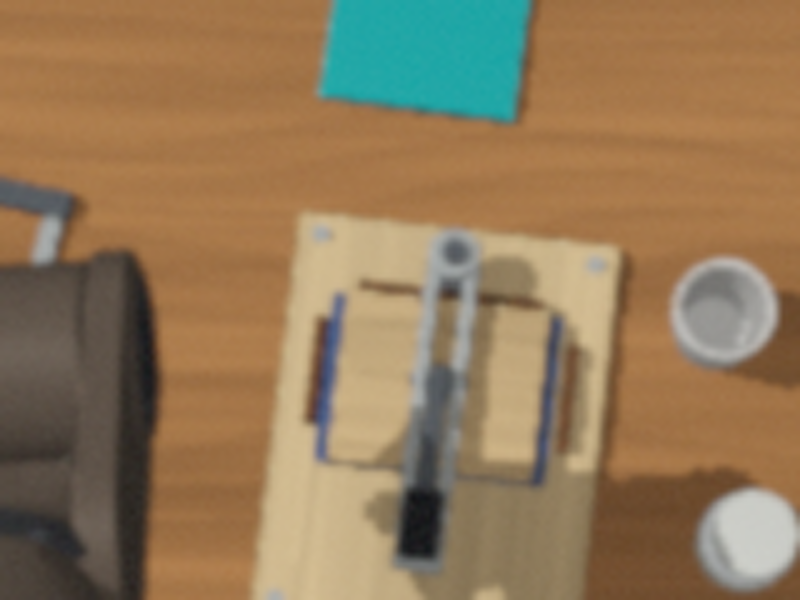

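View pics/s11.png

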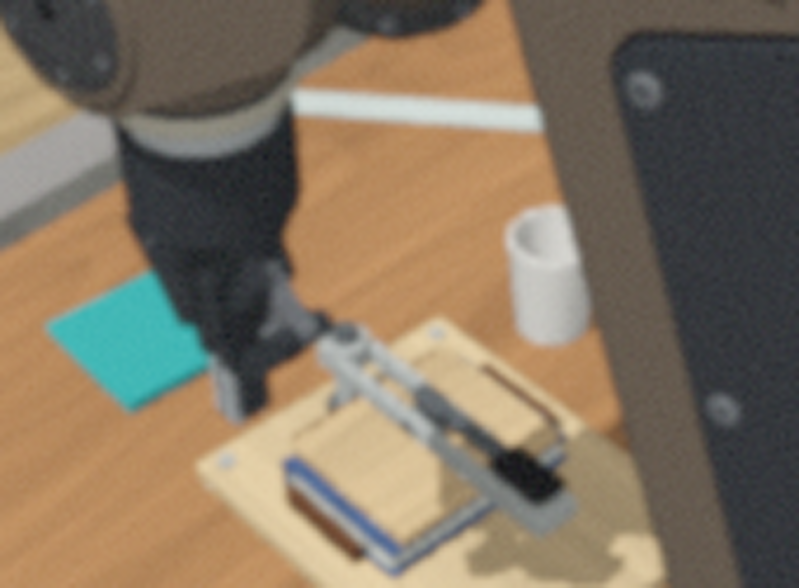

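View pics/w11.png

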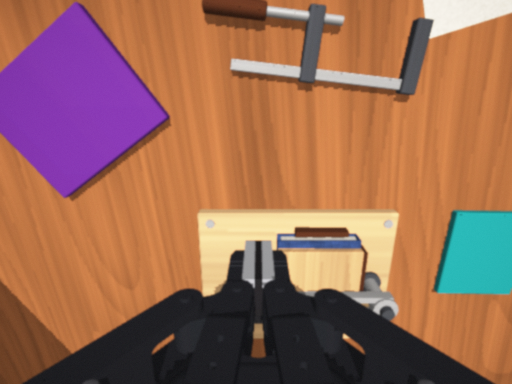

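The paddle is black at (420,523) in the top crop and (530,472) in the side crop, lying along the strap. The board, notebook, jar and pot look unmoved. I'll triangulate the paddle centre and check the strap angle.

```bash
python3 - <<'E'
from h import *
t=robot.snapshot("top"); s=robot.snapshot("side")
def cen(s,x0,y0,x1,y1):
    g=cv2.resize(s["img"][y0:y1,x0:x1].max(2),None,fx=4,fy=4,interpolation=cv2.INTER_CUBIC); m=(g<60).astype(np.uint8)
    n,l,st,c=cv2.connectedComponentsWithStats(m); i=1+np.argmax(st[1:,4]); print(st[i]); return (c[i]+.5)/4-.5+[x0,y0]
a=cen(t,225,205,245,226); b=cen(s,250,222,274,240); print(a,b)
o1,d1=ray(t,*a);o2,d2=ray(s,*b)
k=np.linalg.lstsq(np.array([d1,-d2]).T,o2-o1,rcond=None)[0]; p=(o1+k[0]*d1+o2+k[1]*d2)/2; print("res",np.linalg.norm(o1+k[0]*d1-o2-k[1]*d2))
w=p[:2]-H; print(p,"r,y",-w@EX,w@EY,"q~",np.arctan2(w@EY,-w@EX), "predicted z .093 at a=0")
print("proj a=0, .1 side:",proj(s,np.r_[H-.1715*EX,.092]),proj(s,np.r_[H-.169*EX,.101]))
E
```

```text
[  21    8   32   58 1537]
[  20   16   57   43 1410]
[233.7183637 213.968689 ] [261.54521277 230.62695035]
res 0.001932345501570465
[ 0.49627961 -0.06667527  0.08702367] r,y 0.17003887963010506 0.004676342876736145 q~ 0.02749467919066392 predicted z .093 at a=0
proj a=0, .1 side: [263.49403716 228.86264062] [262.88670858 226.11134392]
```

```bash
python3 - <<'E'
from plant import robot
print(robot.finish_job())
E
```

```text
the job is handed in; nothing more can be done
None
```

I swung the strap round over the board to its stop with the closed fingertips. Then I pushed the cam lever down from the hinge side, lifted clear and handed the job in at about 13 s. No verdict was reported.

- **Strap:** It measured about 0.01 rad from its stop in the view after the push. A rougher estimate from the paddle's position, after the lever was down, gave 0.027 rad. Both are below the 0.06 rad limit. An estimate while I was still pushing gave -0.035 rad, which I put down to measurement error. The pushing force rose only gradually, to 8 N, so the stop was confirmed mainly by the pictures.
- **Lever:** It met firm resistance at 29 N with the fingertip 90 mm above the table, which matches the lever fully down. The two camera views put the paddle at 87 mm, about 6 mm lower than I expected, and their rays missed each other by 2 mm. I judged it level from that, but did not measure the lever angle directly.
- **Cam force:** I had no way to measure the cam's force on the board. That it presses with more than 5 N is inferred from the lever being fully down.
- **Surroundings:** The board, notebook, jar, pot and bar clamp looked unmoved in the last pictures, judged by eye only. The gripper was clear of everything.

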